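# Stand the slumped book back up and close the row with the bookend

## Robot

A 7-joint arm with a two-finger parallel gripper is mounted at the origin on the work surface. World frame = base frame: x ahead of the robot, y to its left, z up, the work surface at z = 0. Lengths are in m, angles in rad, forces in N, time in s.
With the tool pointing down it reaches from about 0.4 to 0.85 m from the base axis. Payload 10.4 kg.
Tool frame: the origin (TCP) lies midway between the tips of the shut fingers; the grasp point (between the pads) lies 19 mm behind it; z points along the fingers, y is the line along which they close (so a half turn about z gives the same grasp; the last joint's range is limited). The gripper opens to 87 mm and grips with 3 to 60 N. Pads are 19 mm wide; open, the fingers measure 117 mm over their backs; the gripper's body (75 mm by 190 mm) begins 51 mm behind the grasp point.
Start: joints at [1.316, 0.332, -0.065, 1.46, 0.022, 1.35, -0.088], TCP at [0.144, -0.608, 0.223] pointing down, gripper open.
Joint ranges: [-2.6, 2.6], [-0.5, 2.12], [-1.47, 1.34], [0.16, 2.42], [-1.27, 4.41], [0.06, 2.06], [-2.6, 2.6]. Speed limits (rad/s): [2.22, 2.22, 2.79, 2.79, 3.14, 3.14, 3.14].

## Interface

Orientations are given as a unit quaternion [x, y, z, w].
In Python, from bench import r gives the robot as it stands.
- The arm moves only by the tool arm_command, never from a script. Its arguments are lists of equal length, an entry for each row: "xyz": the shift along the world's x, y, z in m, a list of three; "rot": the turn, a rotation vector about the world's x, y, z in rad, a list of three. In form: {"xyz": [[tx, ty, tz], ...], "rot": [[ax, ay, az], ...]}. A call has 1 to 20 rows; each row is the pose to reach, as a shift and turn from the pose commanded when the call began; what a row does not reach only later rows make up. A row lasts 1/12 s, in which the tool goes at most 41.7 mm and 7.16 degrees, less where a joint would pass 70% of its speed; a pose out of reach is approached as far as the arm can. A call with a gripper value outside its range is refused whole. "grip" is the opening, from 0 (shut) to 1 (fully open), set as the call begins (left out, the last holds). The fingers move at their own pace and stop on an object; "squeeze" is the grip in N (left out, the last holds). Time passes only in rows, so rows that repeat a pose let the fingers close. It gives the time, the measured TCP pose, the force, the opening and the grip force at its end, in the units of the state.
- r.read_state(): the state, without advancing time (a new reading comes with each control period).
- r.camera(name): name is "side" or "top" or "wrist"; returns the picture (480x640x3 uint8, red, green, blue); there is no depth.
- r.camera_model(name): a dict with "fx", "fy", "cx", "cy" (pixels), "k1" (the pictures are not rectified: a ray, as slopes to the right and down, at radius r is drawn at 1 + k1 r^2 times it, then the intrinsics apply), "T" (4x4, takes a point from camera to world coordinates). Camera axes: x right, y up, looking along -z (the intrinsics and any distortion apply to the point x, -y, -z); pixel columns grow to the right and rows downward; lengths in m; the calibration is good to about 2 mm. A picture is of the moment at which its call begins: read the wrist's pose just before it. camera_model takes no time and is no camera call; for the wrist camera it gives the pose at the moment of the call.
- r.close_job(): hands the job in; it is judged then, once.
Trained networks look in the newest picture that a camera, given by its name, has taken for a name from the list of things; names that differ only in an ending like _2 or _b are one class to them, and where a whole thing is asked for, a point or a joint stands for the part that bears it (a point fixed in the world has none). Each returns a list of dicts, best first, with "conf" (0 to 1); they miss things now and then, are a little off and sometimes report something else, mostly with a low value. They report only what shows in the picture. A call takes as long as a camera call.
- r.look_for(label, camera): "at" ([x, y, z] in m, in the coordinates of the camera as it stood for that picture, good to about 4 mm: the middle of the surface that is visible of it).
- r.spot_point(label, camera): "at" ([x, y, z] in m, in the coordinates of the camera as it stood for that picture, good to about 4 mm: a listed point, or the origin of a listed thing).
The state is a dict: "time": time; "joint_positions": joint angles; "joint_vel": joint speeds; "joint_torque": joint torques, N m; "ee_pos": TCP position; "eef_rot": TCP orientation; "ft_force": force on the tool from outside, world axes, zero at the start; "torque": the same for the moment, N m; "width": finger opening in m; "grip_force": force on a finger pad.
Only numpy, scipy, OpenCV 4.12 (cv2) and the standard library are available. Lean on these libraries where they do the work, as an engineer would, in place of code of your own. Each camera call takes 0.05 s, during which the arm holds its last target. There are 200 camera calls.

## Task

The last book has slumped and leans with its top against the row. First push its foot in with the fingertips until it stands upright, flat against the row and still lined up with it; then push the wooden bookend along the table until it sits snug and square against the book. Only push: do not pick up, lift or knock over the book or the bookend, leave the paper roll, stamp and glue stick alone, and finish clear of everything.

Things in the scene. Friction and masses are not known exactly. Their poses are not given: they have to be found in the camera images.
- row: Row of four standing books in a steel stand; fixed. 124 mm long (y), 150 mm deep (x -75 to +75 mm), 185 to 205 mm tall, the end book next to the leaning one 202 mm. Origin: at table level in the middle of the row's flat outer end face. z up; +y points out of that face towards the leaning book and the bookend; the row lies at y < 0.
- book: Loose blue hardcover, 130 mm deep (x), 30 thick (y), 170 tall (z), 0.35 to 0.7 kg. Origin: centre of its underside; z to its top, +y to its outer cover. It leans 0.3 to 0.42 rad, top edge on the row's end face, standing on its row-side bottom edge 50 to 70 mm from it. Flush and upright, its origin is at y = 15 mm in the row's frame, its outer cover at 30. Pushed low its foot slides in (3 to 15 N).
- book_foot (a point): Middle of the book's outer bottom edge (15 mm in +y from the book's origin); about 10 mm above the table while it leans. Push on the outer cover just above it.
- bookend: Loose L-shaped wooden bookend, 0.45 to 0.8 kg, 110 mm wide (x): upright 20 mm thick, 100 tall, its flat face (y = 0) towards the book; behind it (y = 20 to 100) a heel block 36 high. Origin: underside, below the middle of the flat face; +y away from the book, z up. Starts 250 to 300 mm from the row's end face, turned up to 0.12 rad. Pushed low it slides (2 to 10 N), pushed high it tips.
- bookend_heel (a point): Middle of the rear end face of the bookend's heel (100 mm in +y from the bookend's origin, 18 mm above the table when it stands flat): the place to push.
- paper_roll: Bystander: white paper roll standing, 100 mm diameter, 100 mm tall; origin at the centre of its underside.
- stamp: Bystander: wooden rubber stamp, 44 mm diameter, 74 mm tall; origin at the centre of its underside.
- glue: Bystander: glue stick standing, 30 mm diameter, 88 mm tall; origin at the centre of its underside.

How it is judged:
On the way, in this order (a step that is already met when the one before it is completed fails the run):
1. the book stands upright and flat against the row, the bookend not yet at it (angle between book's own z axis and vertical below 0.06 rad and y of book in the frame of row below 0.021 m and y of bookend in the frame of row above 0.06 m), for 0.3 s.
2. the bookend sits against the standing book (angle between book's own z axis and vertical below 0.06 rad and y of bookend in the frame of row below 0.037 m), for 0.2 s.
At the end, for the whole second after the job is handed in: Book within 0.06 rad of upright, flush to the row within 6 mm, turned under 0.1 rad, within 30 mm of the row's centre line; bookend flat on the table, its face within 7 mm of flush with the book, turned under 0.12 rad, within 40 mm of the centre line; both at rest (all of step 2 and y of book in the frame of row between 0.01 and 0.021 m and x of book in the frame of row between -0.03 and 0.03 m and angle between the y axis of book and the y axis of row, either way round below 0.1 rad and y of bookend in the frame of row above 0.024 m and x of bookend in the frame of row between -0.04 and 0.04 m and angle between the y axis of bookend and the y axis of row, either way round below 0.12 rad and angle between bookend's own z axis and vertical below 0.05 rad and linear speed of each of book, bookend below 0.02 m/s); the robot touches nothing.
It fails at once if the book is lifted or knocked over (height (world z) of book above 0.03 m or angle between book's own z axis and vertical above 0.8 rad).
It fails at once if the bookend is lifted or tipped over (height (world z) of bookend above 0.02 m or angle between bookend's own z axis and vertical above 0.35 rad).
It fails at once if the paper roll, stamp or glue stick is moved or knocked over (distance of any of paper_roll, stamp, glue from where it was at the start of the episode above 0.02 m or angle between any of paper_roll, stamp, glue's own z axis and vertical above 0.5 rad).
It also fails if it takes over 54 s, if anything falls off the work surface, if the arm or the gripper's body presses on something with over 40 N, if the wrist force passes 120 N, or if a joint passes its speed limit or range.

## Working session

There is one attempt and no reset: what is moved stays moved. The work goes in short steps, Python scripts to look and compute and a tool call to move; the robot and the scene stay as the last step left them, time stands still between calls to the robot, and variables do not carry over. Pictures are saved under pics/ and viewed, at most 10 in all, crops included, and the job is handed in when it is done.

Besides the shell and the picture viewer there is one more tool, called as name(argument=value, ...) on one line, values as JSON. arm_command: Moves the arm, as the interface text tells. Its arguments: {"type":"object","properties":{"xyz":{"type":"array"},"rot":{"type":"array"},"grip":{"type":"number"},"squeeze":{"type":"number"}},"required":["xyz","rot"]}

```bash
ls; mkdir -p pics; cat > h.py <<'E'
from bench import r
import numpy as np, cv2
def w(p,cam):
    T=np.array(r.camera_model(cam)["T"]); return (T@np.r_[p,1])[:3]
def snap(cam,name):
    im=r.camera(cam); cv2.imwrite("pics/"+name,cv2.cvtColor(np.array(im),cv2.COLOR_RGB2BGR)); return im
E
python3 - <<'E'
from h import *
s=r.read_state(); print(s["time"],np.round(s["ee_pos"],3),np.round(s["eef_rot"],3))
for c in("side","top"):
    snap(c,c+"0.png"); print(c,np.round(r.camera_model(c)["T"],3).tolist())
    for l in("row","book","book_foot","bookend","bookend_heel","paper_roll","stamp","glue"):
        for q in r.spot_point(l,c)[:2]: print(c,l,np.round(w(q["at"],c),3),round(q["conf"],2))
print(r.read_state()["time"])
E
```

```text
pics
0.0 [ 0.143 -0.608  0.222] [ 0.993  0.116 -0.    -0.001]
side [[-0.675, 0.528, -0.516, 0.061], [-0.738, -0.492, 0.462, 0.419], [-0.011, 0.692, 0.721, 0.777], [0.0, 0.0, 0.0, 1.0]]
side row [0.59  0.119 0.001] 0.32
side book [ 0.497 -0.09   0.004] 0.69
side book_foot [ 0.495 -0.076  0.011] 0.74
side bookend [0.471 0.114 0.003] 0.68
side bookend_heel [0.452 0.212 0.02 ] 0.63
side paper_roll [ 0.67  -0.244 -0.002] 0.83
side stamp [0.59  0.117 0.003] 0.57
side glue [ 0.615 -0.035  0.001] 0.97
top [[0.033, 0.978, -0.206, 0.479], [-0.999, 0.032, -0.007, -0.044], [-0.001, 0.206, 0.978, 0.778], [0.0, 0.0, 0.0, 1.0]]
top row [0.467 0.119 0.001] 0.43
top book [ 0.494 -0.086  0.007] 0.7
top book_foot [ 0.494 -0.076  0.008] 0.69
top bookend [0.471 0.12  0.003] 0.75
top bookend_heel [0.451 0.215 0.012] 0.68
top bookend_heel [ 0.498 -0.084  0.007] 0.25
top paper_roll [ 0.668 -0.25  -0.003] 0.76
top stamp [ 0.583  0.12  -0.001] 0.71
top glue [ 0.61  -0.033  0.002] 0.6
0.9
```

View pics/top0.png

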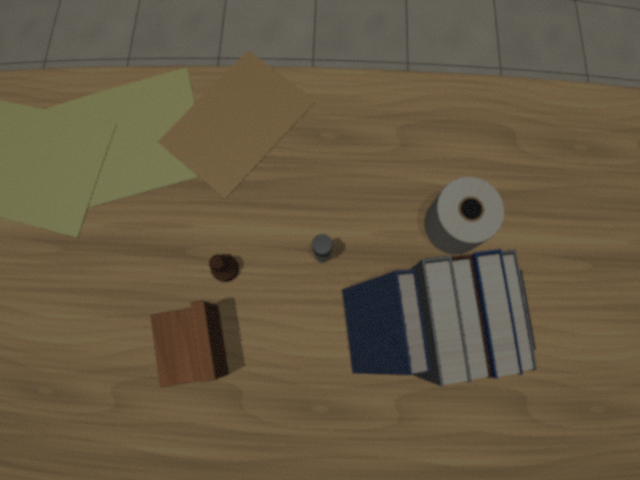

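View pics/side0.png

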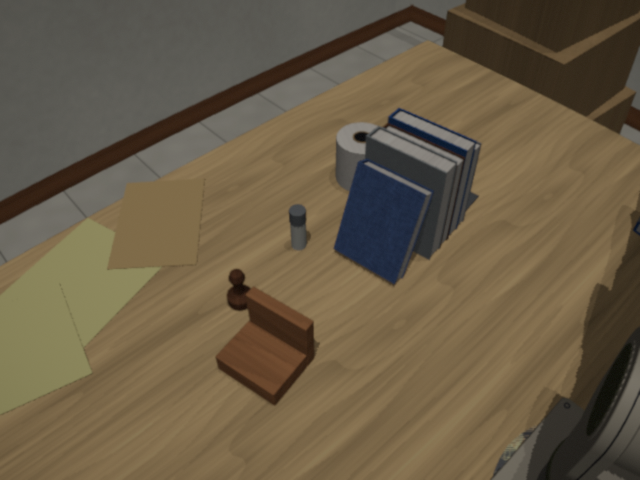

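```bash
cat >> h.py <<'E'
def up(cam,u,v,z):
    m=r.camera_model(cam); T=np.array(m["T"])
    K=np.array([[m["fx"],0,m["cx"]],[0,m["fy"],m["cy"]],[0,0,1.]])
    # solve the r(1+k1 r^2) distortion: same as the OpenCV radial model
    x,y=cv2.undistortPoints(np.array([[[u,v]]],float),K,np.array([m["k1"],0,0,0.]))[0,0]
    d=T[:3,:3]@[x,-y,-1]; o=T[:3,3]; return o+d*(z-o[2])/d[2]
E
python3 - <<'E'
from h import *
for n,u,v,z in[("row top far",424,262,.202),("row top near",442,385,.202),("row end far",513,251,.19),("row end near",535,369,.19),
 ("book foot far",343,291,.01),("book foot near",353,374,.01),("book top outer far",399,274,.165),("book top outer near",410,374,.165),
 ("be heel far",151,314,.036),("be heel near",161,385,.036),("be top far",204,302,.1),("be top near",215,379,.1),("be foot far",219,304,0),("be foot near",228,375,0)]:
    print(n,np.round(up("top",u,v,z),3))
for n,u,v,z in[("foot far",336,247,.01),("foot near",392,281,.01),("heel far",218,357,.036),("heel near",275,398,.036),("rowtop far",367,134,.202),("rowtop near",455,158,.202),("row base near",435,254,0)]:
    print("side",n,np.round(up("side",u,v,z),3))
E
```

```text
row top far [ 0.573 -0.158  0.202]
row top near [ 0.431 -0.179  0.202]
row end far [ 0.592 -0.272  0.19 ]
row end near [ 0.449 -0.296  0.19 ]
book foot far [ 0.555 -0.069  0.01 ]
book foot near [ 0.428 -0.087  0.01 ]
book top outer far [ 0.563 -0.134  0.165]
book top outer near [ 0.44  -0.148  0.165]
be heel far [0.506 0.223 0.036]
be heel near [0.401 0.199 0.036]
be top far [0.524 0.126 0.1  ]
be top near [0.42  0.103 0.1  ]
be foot far [0.528 0.126 0.   ]
be foot near [0.419 0.105 0.   ]
side foot far [ 0.556 -0.073  0.01 ]
side foot near [ 0.437 -0.088  0.01 ]
side heel far [0.5   0.222 0.036]
side heel near [0.392 0.202 0.036]
side rowtop far [ 0.576 -0.158  0.202]
side rowtop near [ 0.441 -0.214  0.202]
side row base near [ 0.431 -0.196  0.   ]
```

```bash
cat >> h.py <<'E'
from scipy.spatial.transform import Rotation as R
YAW=.15; O=np.array([.502,-.1685,0]); A=R.from_euler("z",YAW)
def rw(x,y,z): return O+A.apply([x,y,z])
def inrow(p): return A.inv().apply(np.array(p)-O)
E
python3 - <<'E'
from h import *
s=r.read_state(); q=R.from_quat(s["eef_rot"]); yd=q.apply([0,1,0]); d=YAW-np.arctan2(yd[1],yd[0])
ex=A.apply([1,0,0]); D=R.from_rotvec(-.5*ex)*R.from_euler("z",d)
print(d,D.as_rotvec(),(R.from_euler("z",d)).as_rotvec(), rw(-.003,.13,.25)-s["ee_pos"],rw(-.003,.13,.25),s["joint_positions"])
print((D*q).apply([0,0,1]))
E
```

```text
1.4889482419517668 [-0.45434619  0.30716304  1.45534495] [0.         0.         1.48894824] [0.3359594  0.56788918 0.02740574] [ 0.47960673 -0.04040807  0.25      ] [ 1.3163963   0.33216297 -0.06476223  1.46010954  0.02158586  1.34986804
 -0.08851111]
[ 0.07177955 -0.47397185 -0.87760947]
```

arm_command(xyz=[[0,0,0.04],[0,0,0.08],[0,0.03,0.12],[0.02,0.07,0.12],[0.04,0.105,0.12],[0.06,0.14,0.12],[0.08,0.175,0.12],[0.1,0.21,0.12],[0.12,0.245,0.12],[0.14,0.28,0.12],[0.16,0.315,0.12],[0.18,0.35,0.12],[0.205,0.38,0.12],[0.23,0.41,0.12],[0.25,0.44,0.12],[0.27,0.475,0.12],[0.29,0.505,0.12],[0.31,0.535,0.12],[0.336,0.568,0.12],[0.336,0.568,0.12]], rot=[[0,0,0],[0,0,0],[0,0,0.1],[0,0,0.2],[0,0,0.3],[0,0,0.4],[0,0,0.5],[0,0,0.6],[0,0,0.7],[0,0,0.8],[0,0,0.9],[0,0,1.0],[0,0,1.1],[-0.06,0.04,1.2],[-0.12,0.08,1.27],[-0.18,0.12,1.34],[-0.25,0.17,1.4],[-0.32,0.22,1.43],[-0.39,0.26,1.45],[-0.454,0.307,1.455]], grip=0.7)

```text
time: 2.57
ee_pos: [0.4826, -0.0337, 0.3427]
eef_rot: [0.629, 0.737, -0.159, 0.19]
ft_force: [-0.5, -0.1, -1.3]
width: 0.061
grip_force: 0.0
```

```bash
cat > m.py <<'E'
from h import *
import sys
s=r.read_state(); q=R.from_quat(s["eef_rot"]); t=q.apply([0,0,1]); y=q.apply([0,1,0])
print(s["time"],np.round(s["ee_pos"],4),"row",np.round(inrow(s["ee_pos"]),4),"toolz",np.round(A.inv().apply(t),3),"tooly",np.round(A.inv().apply(y),3),np.round(s["joint_positions"],2),np.round(s["ft_force"],1))
for c in sys.argv[1].split(","):
    im=r.camera(c)
    for l in sys.argv[2].split(","):
        for p in r.spot_point(l,c)[:1]: print(c,l,"row",np.round(inrow(w(p["at"],c)),3),round(p["conf"],2))
    if len(sys.argv)>3: cv2.imwrite(f"pics/{c}{sys.argv[3]}.png",cv2.cvtColor(np.array(im),cv2.COLOR_RGB2BGR))
E
python3 m.py wrist,side,top row,book_foot,book,bookend,bookend_heel,glue,stamp 1
```

```text
2.5667 [ 0.4826 -0.0337  0.3427] row [0.001  0.1362 0.3427] toolz [ 0.008 -0.479 -0.878] tooly [1.    0.009 0.005] [ 0.67  0.02 -1.04  1.68  0.5   1.57 -0.24] [-0.5 -0.1 -1.3]
wrist book_foot row [0.001 0.091 0.01 ] 0.97
wrist book row [0.    0.073 0.01 ] 0.96
wrist bookend_heel row [-0.001  0.074  0.009] 0.37
wrist glue row [ 0.126  0.109 -0.006] 0.69
side book_foot row [0.01 0.09 0.01] 0.62
side book row [0.005 0.079 0.007] 0.65
side bookend row [ 0.015  0.281 -0.   ] 0.57
side bookend_heel row [0.006 0.381 0.021] 0.84
side glue row [0.134 0.118 0.004] 0.65
side stamp row [0.131 0.271 0.002] 0.86
top book_foot row [0.007 0.095 0.011] 0.76
top book row [0.005 0.081 0.006] 0.73
top glue row [0.132 0.117 0.002] 0.79
top stamp row [0.125 0.119 0.001] 0.56
```

View pics/wrist1.png

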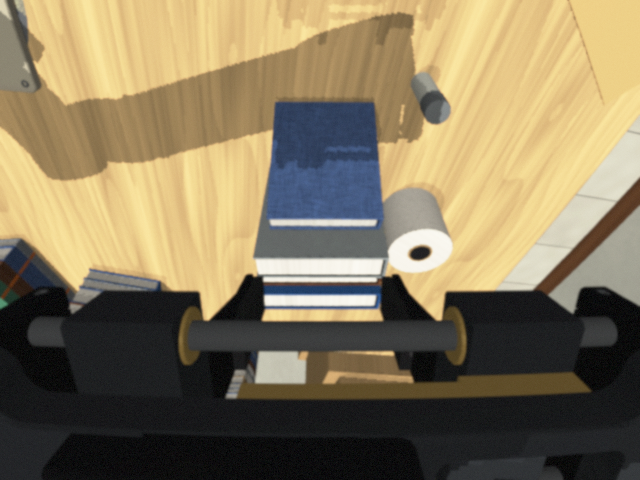

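```bash
python3 -c "
from h import *
T=np.array(r.camera_model('wrist')['T']);s=r.read_state();q=R.from_quat(s['eef_rot'])
print(q.inv().apply(T[:3,3]-s['ee_pos']),inrow(T[:3,3])-inrow(s['ee_pos']),inrow(s['ee_pos']))"
```

```text
[ 8.15946805e-02  1.47647892e-04 -1.63452477e-01] [0.00018311 0.14992817 0.1043836 ] [-0.00298136  0.13015276  0.34254681]
```

arm_command(xyz=[[0,0,-0.04],[0,0,-0.08],[0,0,-0.12],[0,0,-0.16],[0,0,-0.2],[0,0,-0.2],[0,0,-0.2]], rot=[[0,0,0],[0,0,0],[0,0,0],[0,0,0],[0,0,0],[0,0,0],[0,0,0]])

```text
time: 4.35
ee_pos: [0.4788, -0.0402, 0.1419]
eef_rot: [0.631, 0.735, -0.162, 0.186]
ft_force: [0.9, 0.7, 0.8]
width: 0.0608
grip_force: 0.0
```

arm_command(xyz=[[0.001,-0.01,-0.03],[0.003,-0.018,-0.06],[0.003,-0.018,-0.09],[0.003,-0.018,-0.11],[0.003,-0.018,-0.123],[0.003,-0.018,-0.123],[0.003,-0.018,-0.123]], rot=[[0,0,0],[0,0,0],[0,0,0],[0,0,0],[0,0,0],[0,0,0],[0,0,0]])

```text
time: 4.93
ee_pos: [0.4843, -0.0582, 0.0219]
eef_rot: [0.632, 0.734, -0.161, 0.188]
ft_force: [-0.8, -0.2, 0.5]
width: 0.0611
grip_force: 0.0
```

```bash
python3 m.py wrist,top book_foot,book,glue,bookend,stamp 2
```

```text
4.9333 [ 0.4843 -0.0582  0.0219] row [-0.001   0.1117  0.0219] toolz [ 0.002 -0.48  -0.877] tooly [ 1.    -0.001  0.003] [ 0.48  0.46 -0.91  2.05  0.94  1.18 -0.81] [-0.8 -0.2  0.5]
wrist book_foot row [0.004 0.094 0.013] 0.89
wrist book row [0.006 0.082 0.006] 0.58
wrist glue row [ 0.132  0.118 -0.002] 0.58
wrist stamp row [ 0.134  0.117 -0.003] 0.33
top book_foot row [0.131 0.118 0.002] 0.65
top book row [0.009 0.083 0.006] 0.98
top glue row [0.128 0.115 0.001] 0.77
top stamp row [ 0.125  0.271 -0.001] 0.9
```

View pics/wrist2.png

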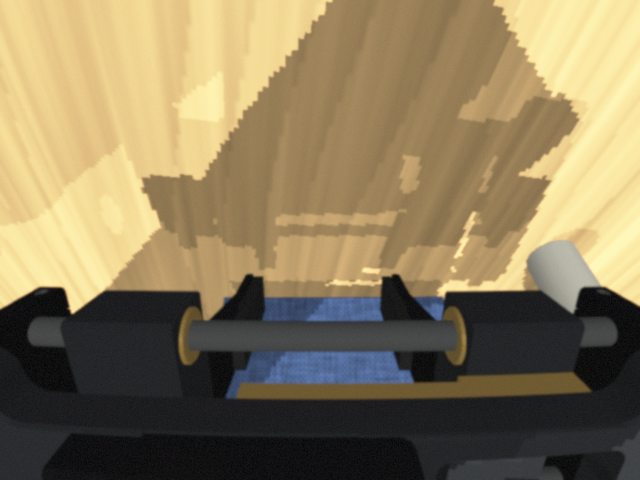

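arm_command(xyz=[[-0.002,-0.005,-0.002],[-0.003,-0.009,-0.003],[-0.002,-0.013,-0.003],[-0.002,-0.017,-0.003],[-0.001,-0.02,-0.003],[-0.001,-0.024,-0.003],[0,-0.028,-0.003],[0,-0.032,-0.003],[0.001,-0.036,-0.003],[0.002,-0.04,-0.003],[0.002,-0.044,-0.003],[0.003,-0.048,-0.003],[0.004,-0.052,-0.003],[0.004,-0.052,-0.003]], rot=[[0,0,0],[0,0,0],[0,0,0],[0,0,0],[0,0,0],[0,0,0],[0,0,0],[0,0,0],[0,0,0],[0,0,0],[0,0,0],[0,0,0],[0,0,0],[0,0,0]])

```text
time: 6.7
ee_pos: [0.4866, -0.1115, 0.0166]
eef_rot: [0.632, 0.734, -0.162, 0.188]
ft_force: [-0.2, 1.6, -0.5]
width: 0.061
grip_force: 0.7
```

```bash
python3 m.py top,side book_foot,book,glue,bookend,stamp 3
```

```text
6.7 [ 0.4866 -0.1115  0.0166] row [-0.0067  0.0586  0.0166] toolz [-0.001 -0.48  -0.877] tooly [ 1.    -0.002 -0.   ] [ 0.57  0.45 -0.87  2.06  0.97  1.12 -0.73] [-0.2  1.6 -0.5]
top book_foot row [0.006 0.052 0.002] 0.97
top book row [0.003 0.041 0.001] 0.94
top glue row [0.129 0.117 0.002] 0.67
top stamp row [ 0.124  0.274 -0.003] 0.93
side book_foot row [0.133 0.113 0.001] 0.67
side glue row [0.134 0.115 0.001] 0.72
side bookend row [0.013 0.283 0.001] 0.9
side stamp row [0.129 0.269 0.003] 0.71
```

View pics/side3.png

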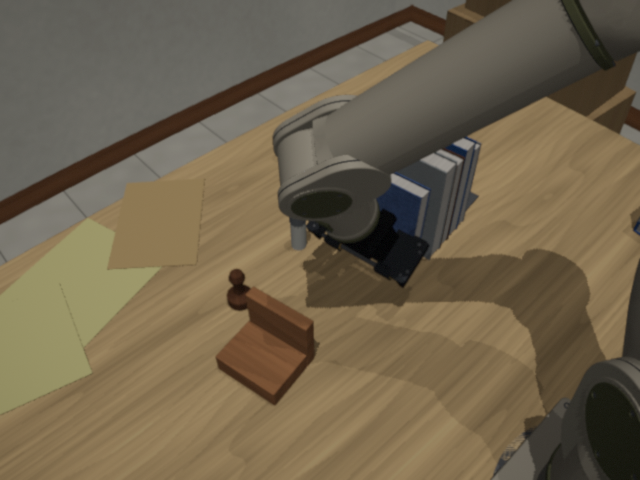

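arm_command(xyz=[[0,-0.003,0],[0.001,-0.006,0],[0.001,-0.009,0],[0.002,-0.012,0],[0.002,-0.014,0],[0.002,-0.016,0],[0.003,-0.018,0],[0.003,-0.02,0],[0.003,-0.02,0],[0.003,-0.02,0]], rot=[[0,0,0],[0,0,0],[0,0,0],[0,0,0],[0,0,0],[0,0,0],[0,0,0],[0,0,0],[0,0,0],[0,0,0]])

```text
time: 8.13
ee_pos: [0.4893, -0.1293, 0.0162]
eef_rot: [0.632, 0.735, -0.161, 0.187]
ft_force: [-2.1, 7.5, -0.9]
width: 0.0608
grip_force: 4.0
```

```bash
python3 m.py top book_foot,book,glue 4
```

```text
8.1333 [ 0.4893 -0.1293  0.0162] row [-0.0067  0.0407  0.0162] toolz [-0.    -0.478 -0.879] tooly [ 1.  0. -0.] [ 0.6   0.45 -0.86  2.06  0.98  1.1  -0.69] [-2.1  7.5 -0.9]
top book_foot row [0.006 0.034 0.003] 0.71
top book row [0.006 0.02  0.003] 0.56
top glue row [0.129 0.12  0.003] 0.78
```

View pics/top4.png

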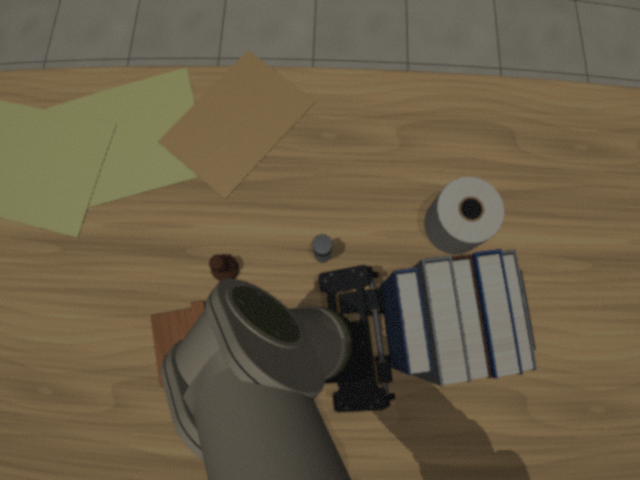

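arm_command(xyz=[[0,-0.002,0],[0.001,-0.004,0],[0.001,-0.006,0],[0.001,-0.006,0],[0.001,-0.006,0],[0.001,-0.006,0]], rot=[[0,0,0],[0,0,0],[0,0,0],[0,0,0],[0,0,0],[0,0,0]])

```text
time: 8.83
ee_pos: [0.4896, -0.1301, 0.0158]
eef_rot: [0.631, 0.737, -0.159, 0.185]
ft_force: [-15.7, 29.5, 14.7]
width: 0.0609
grip_force: 15.9
```

arm_command(xyz=[[0,0.003,0],[-0.001,0.006,0],[-0.001,0.009,0],[-0.003,0.019,0],[-0.005,0.034,0.0],[-0.006,0.044,0.02],[-0.007,0.05,0.06],[-0.007,0.05,0.1],[-0.007,0.05,0.14],[-0.007,0.06,0.18],[-0.007,0.06,0.22],[-0.007,0.06,0.22]], rot=[[0,0,0],[0,0,0],[0,0,0],[0,0,0],[0,0,0],[0,0,0],[0,0,0],[0,0,0],[0,0,0],[0,0,0],[0,0,0],[0,0,0]])

```text
time: 9.83
ee_pos: [0.4865, -0.075, 0.2444]
eef_rot: [0.632, 0.734, -0.159, 0.192]
ft_force: [1.1, 0.7, 0.5]
width: 0.0608
grip_force: 0.0
```

```bash
python3 m.py wrist,side,top book_foot,book,row,bookend,bookend_heel 5
```

```text
9.8333 [ 0.4865 -0.075   0.2444] row [-0.0014  0.0947  0.2444] toolz [ 0.009 -0.482 -0.876] tooly [1.   0.   0.01] [ 0.72  0.07 -1.04  1.85  0.57  1.38 -0.32] [1.1 0.7 0.5]
wrist book_foot row [ 0.002  0.032 -0.01 ] 0.73
wrist book row [ 0.002  0.021 -0.003] 0.71
side book row [0.006 0.018 0.001] 0.62
side bookend row [0.014 0.282 0.   ] 0.61
side bookend_heel row [0.006 0.381 0.021] 0.8
top book_foot row [ 0.007  0.032 -0.002] 0.62
top book row [ 0.007  0.02  -0.002] 0.62
```

View pics/wrist5.png

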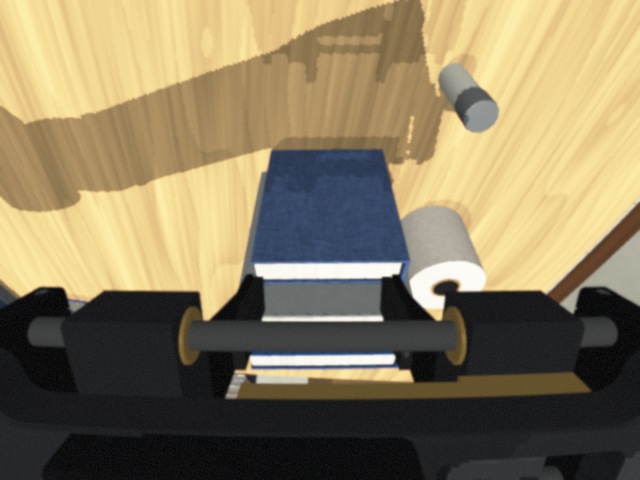

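```bash
python3 - <<'E'
from h import *
im=snap("wrist","w6.png"); 
f=lambda u,v,z: np.round(inrow(up("wrist",u,v,z)),4)
g=im.astype(int); col=g[:,330]; 
for u in(290,330,370):
    c=g[:,u]; print(u,[(v,tuple(c[v])) for v in list(range(142,158,2))+list(range(250,300,3))])
print(f(273,150,0),f(383,150,0),f(253,261,.17),f(407,261,.17),f(255,280,.17),f(405,280,.17))
E
```

```text
290 [(142, (np.int64(144), np.int64(119), np.int64(81))), (144, (np.int64(141), np.int64(117), np.int64(81))), (146, (np.int64(145), np.int64(120), np.int64(81))), (148, (np.int64(142), np.int64(119), np.int64(82))), (150, (np.int64(142), np.int64(119), np.int64(82))), (152, (np.int64(124), np.int64(105), np.int64(79))), (154, (np.int64(64), np.int64(69), np.int64(84))), (156, (np.int64(44), np.int64(60), np.int64(86))), (250, (np.int64(56), np.int64(75), np.int64(108))), (253, (np.int64(57), np.int64(74), np.int64(106))), (256, (np.int64(55), np.int64(70), np.int64(100))), (259, (np.int64(54), np.int64(72), np.int64(103))), (262, (np.int64(56), np.int64(72), np.int64(104))), (265, (np.int64(59), np.int64(76), np.int64(108))), (268, (np.int64(66), np.int64(86), np.int64(126))), (271, (np.int64(240), np.int64(237), np.int64(234))), (274, (np.int64(252), np.int64(250), np.int64(244))), (277, (np.int64(252), np.int64(251), np.int64(245))), (280, (np.int64(252), np.int64(251), np.int64(245))), (283, (np.int64(252), np.int64(250), np.int64(244))), (286, (np.int64(147), np.int64(148), np.i
[... 2331 characters left out ...]
.int64(129))), (271, (np.int64(243), np.int64(241), np.int64(237))), (274, (np.int64(253), np.int64(251), np.int64(246))), (277, (np.int64(252), np.int64(251), np.int64(246))), (280, (np.int64(252), np.int64(251), np.int64(246))), (283, (np.int64(252), np.int64(250), np.int64(244))), (286, (np.int64(113), np.int64(118), np.int64(131))), (289, (np.int64(80), np.int64(101), np.int64(148))), (292, (np.int64(107), np.int64(110), np.int64(111))), (295, (np.int64(110), np.int64(113), np.int64(112))), (298, (np.int64(108), np.int64(112), np.int64(110)))]
[-0.0595  0.0363  0.    ] [0.0656 0.0364 0.    ] [-0.0573  0.0422  0.17  ] [0.0619 0.0421 0.17  ] [-0.0592  0.0181  0.17  ] [0.0646 0.0179 0.17  ]
```

```bash
python3 - <<'E'
from h import *
f=lambda u,v,z: np.round(inrow(up("wrist",u,v,z)),4)
print(f(330,153,0),f(330,267,.17),f(330,291,.17))
im=cv2.imread("pics/w6.png").astype(int); print(im[315:345:2,300].tolist())
for v in range(318,342,4): print(v,f(300,v,.202))
E
```

```text
[0.0053 0.0322 0.    ] [0.0023 0.035  0.17  ] [0.0029 0.0027 0.17  ]
[[112, 114, 110], [112, 113, 109], [106, 108, 105], [66, 66, 66], [54, 53, 51], [58, 58, 57], [59, 59, 61], [64, 64, 61], [66, 66, 64], [66, 65, 64], [68, 69, 67], [65, 66, 65], [69, 69, 68], [70, 70, 68], [67, 67, 67]]
318 [-0.0209  0.0121  0.202 ]
322 [-0.0212  0.0061  0.202 ]
326 [-2.15e-02 -1.00e-04  2.02e-01]
330 [-0.0218 -0.0065  0.202 ]
334 [-0.0221 -0.0131  0.202 ]
338 [-0.0224 -0.0199  0.202 ]
```

arm_command(xyz=[[-0.005,0.034,0],[-0.011,0.068,0],[-0.016,0.102,0],[-0.022,0.136,0],[-0.027,0.17,0],[-0.033,0.204,0],[-0.038,0.238,0],[-0.044,0.272,0],[-0.049,0.306,0],[-0.055,0.341,0],[-0.055,0.341,-0.04],[-0.055,0.341,-0.08],[-0.055,0.341,-0.1],[-0.055,0.341,-0.1],[-0.055,0.341,-0.1]], rot=[[0,0,0],[0.06,0.009,0],[0.12,0.018,0],[0.18,0.027,0],[0.24,0.036,0],[0.297,0.045,0],[0.297,0.045,0],[0.297,0.045,0],[0.297,0.045,0],[0.297,0.045,0],[0.297,0.045,0],[0.297,0.045,0],[0.297,0.045,0],[0.297,0.045,0],[0.297,0.045,0]])

```text
time: 12.03
ee_pos: [0.4283, 0.2647, 0.1366]
eef_rot: [0.649, 0.754, -0.066, 0.075]
ft_force: [0.1, 0.1, -0.1]
width: 0.0613
grip_force: 0.0
```

```bash
python3 m.py wrist,side,top bookend_heel,bookend,stamp,book 7
```

```text
12.0333 [0.4283 0.2647 0.1366] row [-0.0081  0.4393  0.1366] toolz [-0.002 -0.198 -0.98 ] tooly [ 1.    -0.    -0.002] [ 0.18  0.43 -1.13  1.77  0.54  1.37 -0.95] [ 0.1  0.1 -0.1]
wrist bookend_heel row [0.008 0.384 0.016] 0.86
wrist bookend row [0.013 0.288 0.005] 0.92
side bookend_heel row [0.007 0.382 0.018] 0.91
side bookend row [0.014 0.282 0.002] 0.59
side stamp row [0.008 0.02  0.001] 0.62
top bookend_heel row [0.006 0.388 0.017] 0.62
top bookend row [0.009 0.288 0.   ] 0.87
top stamp row [ 0.125  0.272 -0.   ] 0.64
top book row [ 0.005  0.02  -0.001] 0.93
```

View pics/wrist7.png

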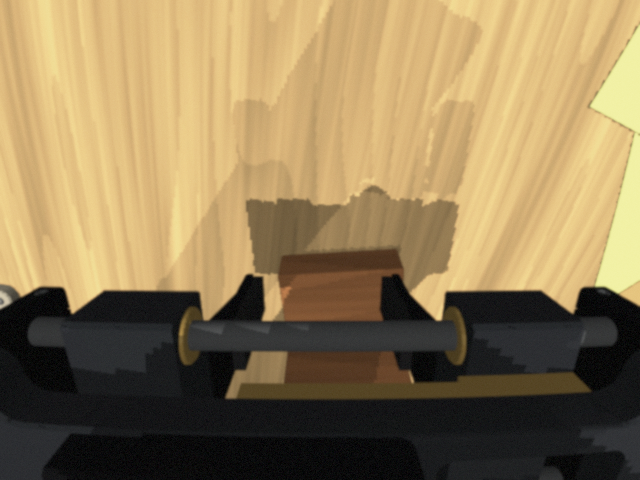

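arm_command(xyz=[[0,0,-0.04],[0,0,-0.08],[0,0,-0.11],[0,0,-0.118],[0,0,-0.118],[0.002,-0.012,-0.118],[0.004,-0.024,-0.118],[0.005,-0.035,-0.118],[0.006,-0.039,-0.118],[0.006,-0.043,-0.118],[0.007,-0.047,-0.118],[0.008,-0.051,-0.118],[0.008,-0.055,-0.118],[0.009,-0.059,-0.118],[0.009,-0.063,-0.118],[0.01,-0.067,-0.118],[0.011,-0.071,-0.118],[0.011,-0.075,-0.118],[0.012,-0.079,-0.118],[0.012,-0.079,-0.118]], rot=[[0,0,0],[0,0,0],[0,0,0],[0,0,0],[0,0,0],[0,0,0],[0,0,0],[0,0,0],[0,0,0],[0,0,0],[0,0,0],[0,0,0],[0,0,0],[0,0,0],[0,0,0],[0,0,0],[0,0,0],[0,0,0],[0,0,0],[0,0,0]])

```text
time: 14.45
ee_pos: [0.4413, 0.1876, 0.0198]
eef_rot: [0.649, 0.755, -0.063, 0.075]
ft_force: [-0.9, 4.6, 3.8]
width: 0.0609
grip_force: 2.4
```

```bash
python3 m.py side,top,wrist bookend_heel,bookend,stamp 8
```

```text
14.45 [0.4413 0.1876 0.0198] row [-0.0068  0.3612  0.0198] toolz [ 0.002 -0.195 -0.981] tooly [1.    0.001 0.002] [ 0.26  0.51 -1.03  1.95  0.67  1.13 -0.95] [-0.9  4.6  3.8]
side stamp row [0.132 0.116 0.002] 0.4
top bookend_heel row [0.005 0.353 0.017] 0.59
top bookend row [ 0.004  0.257 -0.   ] 0.55
top stamp row [ 0.126  0.272 -0.   ] 0.9
wrist bookend_heel row [0.006 0.349 0.015] 0.86
wrist bookend row [ 0.006  0.251 -0.   ] 0.69
```

View pics/wrist8.png

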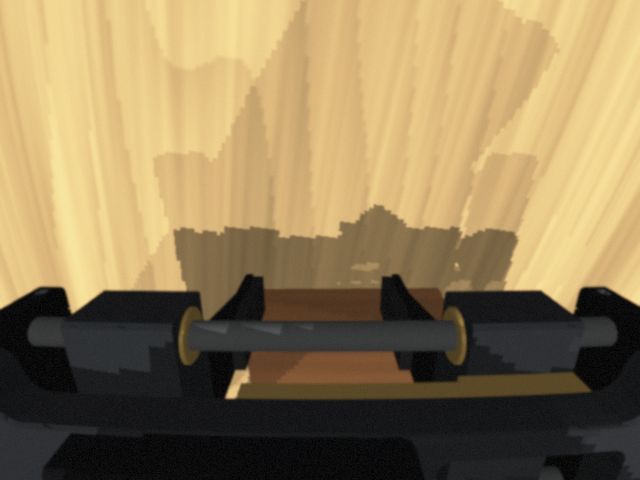

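arm_command(xyz=[[0.001,-0.005,0],[0.002,-0.011,0],[0.003,-0.018,0],[0.004,-0.025,0],[0.005,-0.032,0],[0.006,-0.039,0],[0.007,-0.046,0],[0.008,-0.053,0],[0.009,-0.06,0],[0.01,-0.067,0],[0.011,-0.074,0],[0.012,-0.081,0],[0.013,-0.088,0],[0.014,-0.095,0],[0.015,-0.102,0],[0.016,-0.109,0],[0.017,-0.116,0],[0.019,-0.123,0],[0.02,-0.13,0],[0.02,-0.133,0]], rot=[[0,0,0],[0,0,0],[0,0,0],[0,0,0],[0,0,0],[0,0,0],[0,0,0],[0,0,0],[0,0,0],[0,0,0],[0,0,0],[0,0,0],[0,0,0],[0,0,0],[0,0,0],[0,0,0],[0,0,0],[0,0,0],[0,0,0],[0,0,0]])

```text
time: 16.72
ee_pos: [0.4614, 0.0536, 0.0193]
eef_rot: [0.649, 0.755, -0.064, 0.075]
ft_force: [-0.6, 6.2, 4.3]
width: 0.061
grip_force: 3.3
```

```bash
python3 m.py side,top,wrist bookend_heel,bookend,stamp,glue,book 9
```

```text
16.7167 [0.4614 0.0536 0.0193] row [-0.007   0.2257  0.0193] toolz [ 0.002 -0.197 -0.98 ] tooly [1.    0.001 0.002] [ 0.55  0.43 -1.03  2.04  0.65  1.04 -0.68] [-0.6  6.2  4.3]
side bookend_heel row [0.006 0.215 0.017] 0.94
side bookend row [0.01  0.115 0.003] 0.78
side stamp row [0.131 0.272 0.   ] 0.82
top bookend_heel row [0.007 0.219 0.016] 0.75
top bookend row [0.003 0.12  0.002] 0.96
top glue row [0.132 0.114 0.003] 0.75
top book row [0.005 0.02  0.003] 0.98
wrist bookend_heel row [0.004 0.213 0.016] 0.83
wrist stamp row [ 0.126  0.274 -0.002] 0.63
```

arm_command(xyz=[[0.001,-0.005,0],[0.002,-0.011,0],[0.003,-0.018,0],[0.004,-0.025,0],[0.005,-0.032,0],[0.006,-0.039,0],[0.007,-0.046,0],[0.008,-0.053,0],[0.009,-0.058,0],[0.0095,-0.062,0],[0.01,-0.066,0],[0.0105,-0.069,0],[0.011,-0.072,0],[0.0115,-0.075,0],[0.012,-0.077,0],[0.012,-0.079,0],[0.012,-0.081,0],[0.0125,-0.082,0],[0.0125,-0.083,0],[0.0125,-0.083,0]], rot=[[0,0,0],[0,0,0],[0,0,0],[0,0,0],[0,0,0],[0,0,0],[0,0,0],[0,0,0],[0,0,0],[0,0,0],[0,0,0],[0,0,0],[0,0,0],[0,0,0],[0,0,0],[0,0,0],[0,0,0],[0,0,0],[0,0,0],[0,0,0]])

```text
time: 19.28
ee_pos: [0.4728, -0.0291, 0.0185]
eef_rot: [0.649, 0.755, -0.065, 0.075]
ft_force: [-1.6, 8.0, 5.9]
width: 0.0607
grip_force: 4.1
```

```bash
python3 m.py side,top,wrist bookend_heel,bookend,glue,book 10
```

```text
19.2833 [ 0.4728 -0.0291  0.0185] row [-0.0081  0.1422  0.0185] toolz [-0.    -0.197 -0.981] tooly [ 1.  0. -0.] [ 0.71  0.41 -1.    2.04  0.65  1.   -0.5 ] [-1.6  8.   5.9]
side bookend_heel row [0.007 0.13  0.021] 0.75
side bookend row [0.009 0.031 0.001] 0.9
side book row [ 0.13   0.271 -0.004] 0.18
top bookend_heel row [0.007 0.134 0.013] 0.79
top bookend row [0.003 0.037 0.004] 0.92
top glue row [0.126 0.118 0.003] 0.9
top book row [ 0.004  0.018 -0.001] 0.75
wrist bookend_heel row [0.005 0.134 0.015] 0.92
wrist bookend row [ 0.132  0.118 -0.002] 0.54
```

Nearly there; push until the force shows contact.

arm_command(xyz=[[0,-0.001,0],[0,-0.002,0],[0.0005,-0.003,0],[0.0005,-0.004,0],[0.0005,-0.004,0],[0.0005,-0.004,0]], rot=[[0,0,0],[0,0,0],[0,0,0],[0,0,0],[0,0,0],[0,0,0]])

```text
time: 20.53
ee_pos: [0.4729, -0.0296, 0.0186]
eef_rot: [0.648, 0.756, -0.063, 0.073]
ft_force: [-5.5, 21.3, 11.6]
width: 0.0608
grip_force: 10.6
```

arm_command(xyz=[[0,0.003,0],[-0.001,0.006,0],[-0.002,0.015,0],[-0.005,0.035,0],[-0.009,0.06,0],[-0.011,0.07,0.03],[-0.011,0.07,0.07],[-0.011,0.07,0.11],[-0.015,0.1,0.15],[-0.02,0.13,0.19],[-0.025,0.16,0.22],[-0.025,0.16,0.22],[-0.025,0.16,0.22]], rot=[[0,0,0],[0,0,0],[0,0,0],[0,0,0],[0,0,0],[0,0,0],[0,0,0],[0,0,0],[0,0,0],[0,0,0],[0,0,0],[0,0,0],[0,0,0]])

```text
time: 21.62
ee_pos: [0.4487, 0.1291, 0.2414]
eef_rot: [0.648, 0.755, -0.063, 0.077]
ft_force: [0.4, 0.5, -0.4]
width: 0.0611
grip_force: 0.0
```

```bash
python3 m.py wrist,side,top bookend_heel,bookend,glue,stamp,paper_roll,book 11
```

```text
21.6167 [0.4487 0.1291 0.2414] row [-0.0082  0.3022  0.2414] toolz [ 0.004 -0.198 -0.98 ] tooly [1.    0.003 0.004] [ 0.67  0.13 -1.25  1.77  0.31  1.42 -0.49] [ 0.4  0.5 -0.4]
wrist bookend_heel row [ 0.13   0.113 -0.005] 0.68
wrist glue row [ 0.129  0.11  -0.005] 0.83
wrist paper_roll row [ 0.15  -0.106 -0.004] 0.43
side bookend_heel row [0.004 0.132 0.019] 0.89
side bookend row [0.009 0.032 0.002] 0.97
side stamp row [0.131 0.272 0.002] 0.8
side paper_roll row [ 0.155 -0.101  0.002] 0.82
top bookend_heel row [0.004 0.135 0.015] 0.93
top bookend row [0.006 0.036 0.001] 0.69
top glue row [0.129 0.115 0.003] 0.93
top stamp row [0.126 0.275 0.002] 0.95
top paper_roll row [ 0.154 -0.105 -0.001] 0.92
top book row [0.007 0.018 0.001] 0.75
```

View pics/side11.png

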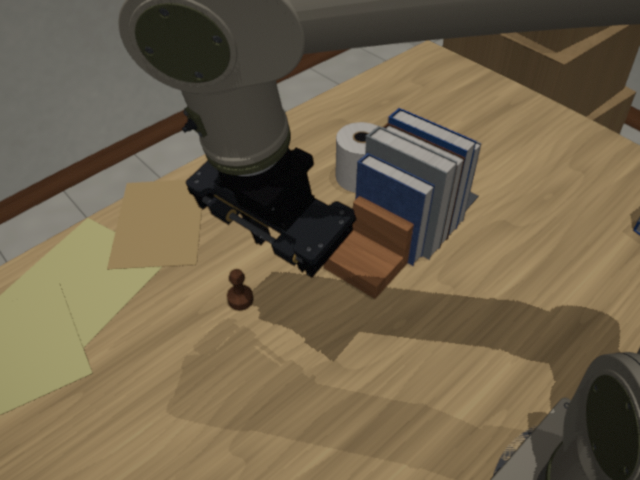

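```bash
python3 -c "
from bench import r
print(r.close_job())"
```

```text
the job is handed in; nothing more can be done
None
```

I pushed the book upright and flush against the row, then slid the bookend up until it sat snug and square against it. The paper roll, stamp and glue stick did not move, the arm finished clear, and the job is handed in; no verdict came back.

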